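# Slide the sample carrier under the reader bridge

## Task

Push the flat aluminium sample carrier along the bench with the fingertips and gently slide it, short edge first, through the open side of the low reader bridge until its leading edge rests squarely against the steel stop bar on the bridge's far side. Never grip, lift or tip the carrier, and do not knock or shift the other things on the bench or the weight on the bridge. Leave the carrier lying flat and fully home.

Things in the scene. Friction and masses are not known exactly. Their poses are not given: they have to be found in the camera images.
- carrier: Loose flat aluminium plate, 120 mm long (its x), 90 mm wide (its y), 16 mm thick, 0.25 to 0.5 kg, with a round glass dish (68 mm across) fixed in its top and standing 5 mm above it (21 mm in all). Origin: centre of its underside. +x points to its leading short edge, within about 0.7 rad of the bridge's +x at the start.
- carrier_front (a point): Centre of the carrier's leading short edge face, 8 mm above its underside.
- carrier_rear (a point): Centre of the carrier's trailing short edge face, 8 mm above its underside; axes as the carrier's.
- bridge: Low white bridge fixed to the bench, flat grey reading head on top. It stands at another place and angle each time. Origin: on the bench under the middle of its top plate. +x is the way the carrier goes in (about the world's -y). Top plate: x -35 to +35, y -70 to +70 mm, underside 26, top 34 mm above the bench; reading head (x -12 to +32, y -35 to +35 mm) to 52 mm.
- opening (a point): Middle of the bridge's open side, where the carrier enters: x = -35 mm, y = 0 in the bridge's frame, 13 mm above the bench. Axes as the bridge's. The two legs (18 mm thick, along the plate's sides) leave an opening 104 mm wide, 26 mm high.
- stop (a point): Middle of the face of the steel stop bar that the carrier comes up against: x = +55 mm, y = 0 in the bridge's frame, 7 mm above the bench. Axes as the bridge's. The bar and the side arms that carry it are rigid, 14 mm tall. With the carrier home, its trailing edge is at x = -65 mm, 30 mm outside the top plate.
- bottle: Bystander, to be left alone: a clear glass reagent bottle, 76 mm across, 160 mm tall.
- jar: Bystander, to be left alone: an amber jar, 60 mm across, 80 mm tall.
- beaker: Bystander, to be left alone: a glass beaker, 68 mm across, 75 mm tall.
- dish: Bystander, to be left alone: a loose glass dish, 72 mm across, 15 mm tall.
- plate: Bystander, to be left alone: a white plate, 200 mm across.
- spatula: Bystander, to be left alone: a lying spatula with a wooden handle.
- burner: Bystander, to be left alone: a laboratory burner, 90 mm across its foot, 144 mm tall.
- weight: Bystander, to be left alone: a brass balance weight, 20 mm across and 24 mm tall, standing on the bridge's top.
Not all that is in view belongs to the job. Several things look just like the carrier: the one meant starts farthest from the robot's base.

How it is judged:
By the outcome, as a careful person would: the job done as asked, in the order asked, and still so for the second after the job is handed in, with the robot touching nothing.
It also fails if it takes over 54 s, if anything falls off the work surface, if the arm or the gripper's body presses on something with over 40 N, if the wrist force passes 120 N, or if a joint passes its speed limit or range.

## Robot

A 6-joint arm with a two-finger parallel gripper is mounted at the origin on the work surface. World frame = base frame: x ahead of the robot, y to its left, z up, the work surface at z = 0. Lengths are in m, angles in rad, forces in N, time in s.
With the tool pointing down it reaches from about 0.25 to 0.775 m from the base axis. Payload 4 kg.
Tool frame: the origin (TCP) lies midway between the tips of the shut fingers; the grasp point (between the pads) lies 19 mm behind it (robot.tcp_to_grasp is the distance from the TCP to the grasp point, in m); x points along the fingers, y is the direction in which the jaws open and shut, and the axes are right-handed (so a half turn about x gives the same grasp; the last joint's range is limited). The gripper opens to 94 mm and grips with 3 to 60 N. Pads are 16 mm wide; open, the fingers measure 119 mm over their backs; the gripper's body (75 mm by 177 mm) begins 78 mm behind the grasp point.
Start: joints at [-1.32, 0.087, 1.371, -0, 1.684, -0.103], TCP at [0.191, -0.516, 0.206] pointing down, gripper open.
Joint ranges: [-3.1, 3.1], [-0.76, 2.03], [0.27, 2.55], [-1.08, 4.22], [0.17, 2.65], [-2.57, 2.57]. Speed limits (rad/s): [2.79, 2.79, 3.14, 3.14, 3.14, 3.14].

## Interface

Orientations are given as [roll, pitch, yaw] about the fixed x, y, z axes, in that order (R = Rz(yaw) Ry(pitch) Rx(roll)).
In Python, from bench import robot gives the robot as it stands.
- The arm moves only by the tool send_rows, never from a script. Its argument "increments" is a list of rows, each a list of 5 numbers: the opening, from -1 (shut) to 1 (fully open), so that 0 is half open, then the shift along the tool's x, y, z in m, then the turn about the tool's x in rad. In form: [[hand, tx, ty, tz, roll], ...]. A call has 1 to 5 rows; each row is the pose to reach, as a shift and turn from the pose commanded when the call began, along the tool's axes at that moment; what a row does not reach only later rows make up. A row lasts 1/12 s, in which the tool goes at most 41.7 mm and 7.16 degrees, less where a joint would pass 70% of its speed; a pose out of reach is approached as far as the arm can. A call with a gripper value outside its range is refused whole. The fingers move at their own pace and stop on an object; the grip force is fixed at half the most. Time passes only in rows, so rows that repeat a pose let the fingers close. It gives the time, the measured TCP pose, the force and the opening at its end, in the units of the state.
- robot.get_obs(): the state, without advancing time (a new reading comes with each control period).
- robot.snapshot(name): name is "scene" or "top" or "wrist"; returns a dict with "image" (480x640x3 uint8, red, green, blue), "intrinsics" (3x3 intrinsics, pixels), "world_from_camera" (4x4, takes a point from camera to world coordinates). Camera axes: x right, y down, z forward; pixel columns grow to the right and rows downward; lengths in m; the calibration is good to about 2 mm. A picture is of the moment at which its call begins. There is no depth.
- robot.close_job(): hands the job in, once; it reports no verdict.
The state is a dict: "time": time; "joint_positions": joint angles; "qvel": joint speeds; "joint_torque": joint torques, N m; "tool_pos": TCP position; "ee_rot": TCP orientation; "wrist_force": force on the tool from outside, world axes, zero at the start; "wrist_torque": the same for the moment, N m; "width": finger opening in m.
Only numpy, scipy, OpenCV 4.12 (cv2) and the standard library are available. Lean on these libraries where they do the work, as an engineer would, in place of code of your own. Each camera call takes 0.05 s, during which the arm holds its last target.

## Working session

There is one attempt and no reset: what is moved stays moved. The work goes in short steps, Python scripts to look and compute and a tool call to move; the robot and the scene stay as the last step left them, time stands still between calls to the robot, and variables do not carry over. Pictures are saved under pics/ and viewed, and the job is handed in when it is done.

Besides the shell and the picture viewer there is one more tool, called after "Emit:" as name([rows], argument=value, ...), one row to a line, values as JSON. send_rows: Moves the arm, as the interface text tells. Its arguments: {"type":"object","properties":{"increments":{"type":"array"}},"required":["increments"]}

```bash
mkdir -p pics; ls; python3 - <<'E'
from bench import robot
import cv2,numpy as np,json
o=robot.get_obs();print(o)
for n in ["top","scene","wrist"]:
    s=robot.snapshot(n);cv2.imwrite(f"pics/{n}0.png",s["image"][:,:,::-1]);np.savez(f"pics/{n}0.npz",**s)
    print(n,s["intrinsics"].round(2).tolist(),s["world_from_camera"].round(4).tolist())
E
```

```text
pics
{'time': 0.0, 'joint_positions': array([-1.32008451e+00,  8.79410863e-02,  1.37224587e+00,  3.46197844e-05,
        1.68358235e+00, -1.03069734e-01]), 'qvel': array([-1.35448820e-05,  2.90244300e-04, -3.09764790e-04,  6.18945851e-05,
       -5.28203376e-04,  6.18649999e-05]), 'joint_torque': array([-2.02458350e-04, -3.40172195e+01, -3.02431297e+01,  7.16592162e-02,
        3.27267358e-02, -1.90378614e-04]), 'tool_pos': array([ 0.19043344, -0.515401  ,  0.20431603]), 'ee_rot': array([-1.68967259,  1.5686194 ,  1.80570548]), 'wrist_force': array([-0.45812233, -0.23624753, -0.35364108]), 'wrist_torque': array([ 0.01743854, -0.00456561,  0.01165886]), 'width': 0.09382105878024127}
top [[522.13, 0.0, 325.39], [0.0, 522.13, 230.36], [0.0, 0.0, 1.0]] [[-0.0104, -0.9952, 0.0968, 0.3804], [-0.9999, 0.0107, 0.0029, -0.0591], [-0.0039, -0.0968, -0.9953, 1.3357], [0.0, 0.0, 0.0, 1.0]]
scene [[478.4, 0.0, 318.64], [0.0, 478.4, 238.8], [0.0, 0.0, 1.0]] [[-0.1568, 0.6655, -0.7297, 1.2822], [0.9876, 0.1073, -0.1143, 0.0959], [0.0023, -0.7386, -0.6741, 0.7767], [0.0, 0.0, 0.0, 1.0]]
wrist [[381.8, 0.0, 316.86], [0.0, 381.8, 244.56], [0.0, 0.0, 1.0]] [[0.3469, -0.8991, -0.2672, 0.2679], [-0.9379, -0.333, -0.0973, -0.487], [-0.0014, 0.2843, -0.9587, 0.3853], [0.0, 0.0, 0.0, 1.0]]
```

View pics/top0.png

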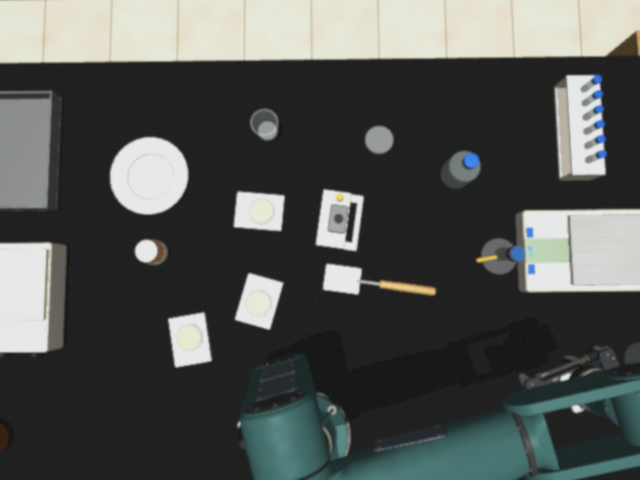

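View pics/scene0.png

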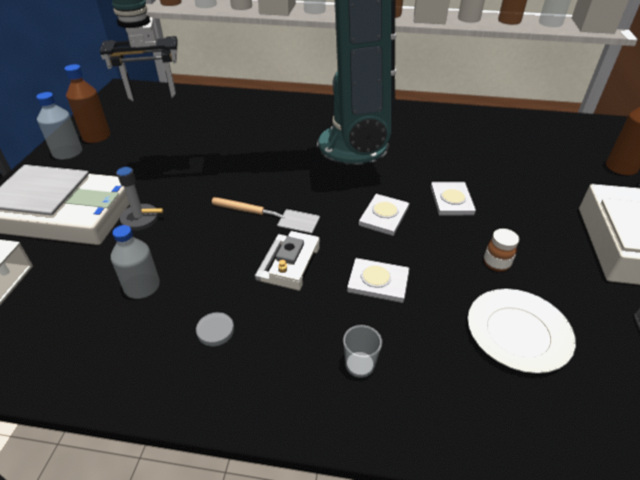

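View pics/wrist0.png

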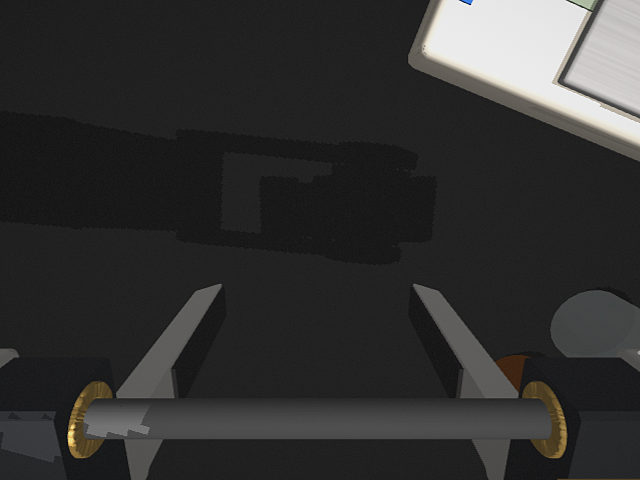

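The top view shows three carriers: (260,211), (259,301) and (190,340). The farthest one from the base, (260,211), is the target. The bridge is at (340,220), with its open side to the left and its stop bar to the right.

```bash
cat > h.py <<'E'
import numpy as np,cv2
def rays(s,uv,z):
    K=s["intrinsics"];T=s["world_from_camera"]
    uv=np.atleast_2d(np.asarray(uv,float));d=np.c_[uv,np.ones(len(uv))]@np.linalg.inv(K).T@T[:3,:3].T
    o=T[:3,3];return (o+d*((z-o[2])/d[:,2])[:,None])
def proj(s,P):
    K=s["intrinsics"];T=s["world_from_camera"];P=np.atleast_2d(P)
    c=(P-T[:3,3])@T[:3,:3];q=c@K.T;return q[:,:2]/q[:,2:]
E
python3 - <<'E'
from h import *
s=dict(np.load("pics/top0.npz"));im=s["image"][:,:,::-1].copy()
crop=im[170:280,220:380];cv2.imwrite("pics/topcrop.png",cv2.resize(crop,(800,550),interpolation=cv2.INTER_CUBIC))
c=dict(np.load("pics/scene0.npz"));cr=c["image"][210:320,230:430,::-1];cv2.imwrite("pics/scenecrop.png",cv2.resize(cr,(800,440),interpolation=cv2.INTER_CUBIC))
g=cv2.cvtColor(im,cv2.COLOR_BGR2GRAY)
_,b=cv2.threshold(g,110,255,0)
cs,_=cv2.findContours(b,0,cv2.CHAIN_APPROX_NONE)
for k in cs:
    a=cv2.contourArea(k);(x,y),_,_=cv2.minAreaRect(k)
    if a>700 and 150<x<450 and 150<y<370:
        for z in(.016,.034):
            w=rays(s,k[:,0,:],z)[:,:2].astype(np.float32)
            r=cv2.minAreaRect(w);print((round(x),round(y)),a,z,np.round(r[0],4),np.round(r[1],4),round(r[2],2),cv2.boxPoints(r).round(4).tolist())
E
```

```text
(189, 339) 1807.0 0.016 [0.2396 0.2863] [0.1238 0.0937] 9.0 [[0.1712000072002411, 0.32280001044273376], [0.1858000010251999, 0.23029999434947968], [0.30809998512268066, 0.24969999492168427], [0.29339998960494995, 0.34220001101493835]]
(189, 339) 1807.0 0.034 [0.2416 0.2815] [0.1221 0.0924] 9.0 [[0.17399999499320984, 0.3176000118255615], [0.18850000202655792, 0.22630000114440918], [0.3091000020503998, 0.24539999663829803], [0.2946000099182129, 0.3366999924182892]]
(259, 301) 1777.0 0.016 [0.3332 0.1139] [0.0938 0.1236] 73.8 [[0.26080000400543213, 0.08609999716281891], [0.37950000166893005, 0.051600001752376556], [0.4056999981403351, 0.14169999957084656], [0.28690001368522644, 0.1762000024318695]]
(259, 301) 1777.0 0.034 [0.3339 0.1116] [0.0925 0.122 ] 73.8 [[0.2624000012874603, 0.08410000056028366], [0.37950000166893005, 0.05009999871253967], [0.40529999136924744, 0.13899999856948853], [0.2881999909877777, 0.17299999296665192]]
(379, 284) 1346.0 0.016 [ 0.3727 -0.1893] [0.2822 0.0682] 81.69 [[0.31859999895095825, -0.3240000009536743], [0.38600000739097595, -0.33379998803138733], [0.42
[... 576 characters left out ...]
5 0.034 [0.5583 0.1119] [0.1221 0.0928] 84.5 [[0.5062999725341797, 0.05550000071525574], [0.5985999703407288, 0.04659999907016754], [0.6103000044822693, 0.16820000112056732], [0.5180000066757202, 0.17710000276565552]]
(340, 220) 2284.5 0.016 [ 0.5358 -0.0914] [0.1064 0.1474] 81.4 [[0.45500001311302185, -0.13300000131130219], [0.6007000207901001, -0.1550000011920929], [0.6166999936103821, -0.04969999939203262], [0.4708999991416931, -0.027699999511241913]]
(340, 220) 2284.5 0.034 [ 0.5337 -0.0909] [0.105  0.1454] 81.4 [[0.45399999618530273, -0.13199999928474426], [0.5976999998092651, -0.15369999408721924], [0.6133999824523926, -0.04989999905228615], [0.46970000863075256, -0.02810000069439411]]
```

View pics/topcrop.png

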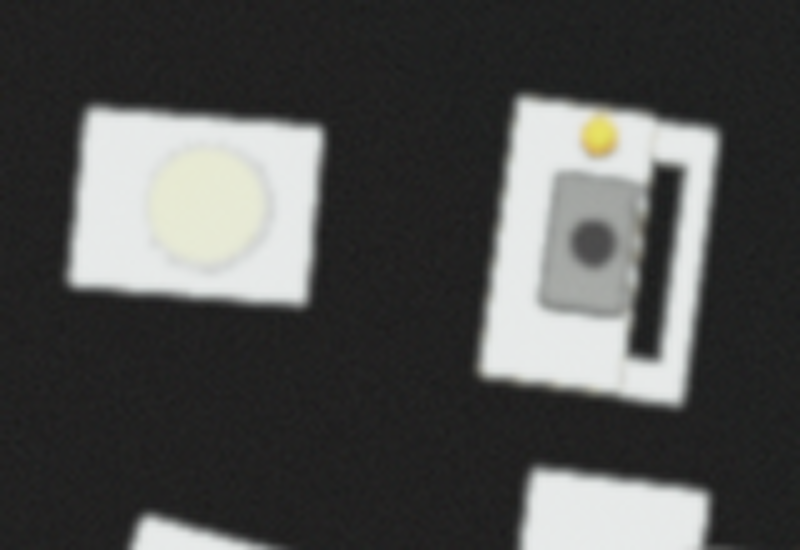

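View pics/scenecrop.png

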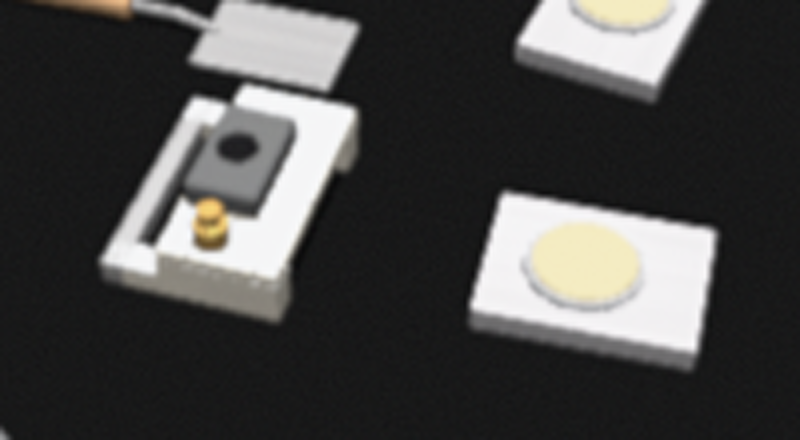

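```bash
cat >> h.py <<'E'
def edge(s,P,Q,z,r=5,n=40,t0=.12):
    """sub-pixel edge near world segment P-Q at height z -> two world xy points of fitted line"""
    g=cv2.GaussianBlur(cv2.cvtColor(s["image"],cv2.COLOR_RGB2GRAY),(3,3),0).astype(np.float32)
    a,b=proj(s,np.array([[*P,z],[*Q,z]]));d=(b-a)/np.linalg.norm(b-a);nrm=np.array([-d[1],d[0]])
    t=np.arange(-r,r+.01,.25);pts=[]
    for k in np.linspace(t0,1-t0,n):
        q=a+(b-a)*k+t[:,None]*nrm
        v=cv2.remap(g,q[:,0].astype(np.float32)[None],q[:,1].astype(np.float32)[None],cv2.INTER_LINEAR)[0]
        i=np.argmax(abs(np.gradient(v)));j=slice(max(i-4,0),i+5);w=abs(np.gradient(v))[j]
        pts.append(q[0]+nrm*((w*t[j]).sum()/w.sum()-t[0]))
    pts=np.array(pts)
    for _ in range(3):
        vx,vy,x,y=cv2.fitLine(pts.astype(np.float32),cv2.DIST_HUBER,0,.01,.01).ravel()
        e=(pts-[x,y])@[-vy,vx];pts=pts[abs(e)<max(.5,2*e.std())]
    w=rays(s,[[x-vx*20,y-vy*20],[x+vx*20,y+vy*20]],z)[:,:2]
    return w,len(pts),e.std()
def fit(s,P,Q,z,**k):
    w,n,e=edge(s,P,Q,z,**k);d=w[1]-w[0];d/=np.linalg.norm(d)
    P=np.array(P);Q=np.array(Q)
    if d@(Q-P)<0:d=-d
    m=w[0]+d*(((P+Q)/2-w[0])@d)
    return m,np.degrees(np.arctan2(d[1],d[0])),n,round(e,2)
E
python3 - <<'E'
from h import *
s=dict(np.load("pics/top0.npz"))
print("carrier")
A=(.509,.058);B=(.601,.049);C=(.612,.171);D=(.52,.179)
for n,P,Q,z in[("front",A,B,0),("rear",D,C,.016),("far",B,C,.016),("near",A,D,0)]:print(n,*fit(s,P,Q,z))
print("bridge")
for n,P,Q,z in[("open",(.470,-.028),(.612,-.05),.034),("far",(.612,-.052),(.603,-.115),.034),("near",(.47,-.03),(.46,-.1),0),
  ]:print(n,*fit(s,P,Q,z,r=4))
# stop: slot right edge, crop px from zoom 5x: (683,165)-(658,358)
uv=np.array([[683,165],[658,358]])/5+[220,170]
w=rays(s,uv,0.0)[:,:2];print(w);print("stop",*fit(s,w[1],w[0],0.0,r=2))
uv=np.array([[719,128],[685,405]])/5+[220,170]
w=rays(s,uv,0.014)[:,:2];print(w);print("stopback",*fit(s,w[1],w[0],0.014,r=3))
o=dict(np.load("pics/wrist0.npz"))
from scipy.spatial.transform import Rotation as R
print(R.from_euler("xyz",[-1.68967259,1.5686194,1.80570548]).as_matrix().round(3))
E
```

```text
carrier
front [0.55512793 0.05474385] -5.872151862244061 40 0.18
rear [0.56604912 0.17553512] -5.244335233574176 40 0.23
far [0.60709371 0.10994482] 84.68991498297967 40 0.22
near [0.51587009 0.11836476] 84.36261470445501 39 0.25
bridge
open [ 0.54097942 -0.03913393] -8.736747072466803 39 0.23
far [ 0.60805756 -0.08358004] -98.16911298412863 40 0.14
near [ 0.46814472 -0.06546847] -98.47306005956233 38 0.16
[[ 0.58042698 -0.13655766]
 [ 0.48061964 -0.1221265 ]]
stop [ 0.53059794 -0.12883784] -8.41935544371017 40 0.17
[[ 0.5972503  -0.15447472]
 [ 0.45555396 -0.13477738]]
stopback [ 0.52661199 -0.14323434] -8.57497136422273 40 0.21
[[-0.001  0.346 -0.938]
 [ 0.002 -0.938 -0.346]
 [-1.    -0.002 -0.   ]]
```

Both poses are measured. The bridge's +y axis has yaw −8.5°, and the carrier is 3° off it and about 5 mm to the side. I'll move above the start point behind the carrier, then turn.

Emit:
send_rows([
  [0,-0.02,-0.013,-0.015,0],
  [0,-0.04,-0.034,-0.038,0],
  [0,-0.05,-0.06,-0.067,0],
  [0,-0.05,-0.086,-0.097,0],
  [0,-0.05,-0.112,-0.126,0],
])

```text
time: 0.57
tool_pos: [0.2705, -0.3661, 0.2562]
ee_rot: [1.905, 1.569, -0.884]
wrist_force: [-0.5, -0.2, 0.3]
width: 0.0641
```

Emit:
send_rows([
  [0,0,-0.026,-0.029,0],
  [0,0,-0.052,-0.058,0],
  [0,0,-0.078,-0.088,0],
  [0,0,-0.104,-0.117,0],
  [0,0,-0.13,-0.146,0],
])

```text
time: 0.98
tool_pos: [0.3621, -0.1928, 0.2553]
ee_rot: [2.14, 1.571, -0.649]
wrist_force: [1.0, 0.1, 1.1]
width: 0.0472
```

Emit:
send_rows([
  [0,0,-0.026,-0.029,0],
  [0,0,-0.052,-0.058,0],
  [0,0,-0.078,-0.088,0],
  [0,0,-0.104,-0.117,0],
  [0,0,-0.13,-0.146,0],
])

```text
time: 1.4
tool_pos: [0.4541, -0.0201, 0.2553]
ee_rot: [1.316, 1.571, -1.471]
wrist_force: [0.6, -0.3, 0.0]
width: 0.0472
```

Emit:
send_rows([
  [0,0,-0.026,-0.029,0],
  [0,0,-0.052,-0.058,0],
  [0,0,-0.078,-0.088,0],
  [0,0,-0.104,-0.117,0],
  [0,0,-0.13,-0.146,0],
])

```text
time: 1.82
tool_pos: [0.5461, 0.1524, 0.255]
ee_rot: [0.204, 1.57, -2.583]
wrist_force: [0.3, -1.0, 0.5]
width: 0.0468
```

Emit:
send_rows([
  [0,0,-0.021,-0.023,-0.12],
  [0,0,-0.042,-0.047,-0.24],
  [0,0,-0.042,-0.047,-0.36],
  [0,0,-0.042,-0.047,-0.48],
  [0,0,-0.042,-0.047,-0.6],
])

```text
time: 2.23
tool_pos: [0.5752, 0.2069, 0.2541]
ee_rot: [-0.628, 1.569, -2.808]
wrist_force: [0.1, 0.1, 1.0]
width: 0.0469
```

Emit:
send_rows([
  [0,0,0,0,-0.12],
  [0,0,0,0,-0.24],
  [0,0,0,0,-0.36],
  [0,0,0,0,-0.47],
  [0,0,0,0,-0.47],
])

```text
time: 2.65
tool_pos: [0.5751, 0.206, 0.2548]
ee_rot: [-1.086, 1.57, -2.802]
wrist_force: [-0.2, -0.6, -0.5]
width: 0.047
```

```bash
cat > st.py <<'E'
from bench import robot
import numpy as np
from scipy.spatial.transform import Rotation as R
def st():
    o=robot.get_obs();p=o["tool_pos"];M=R.from_euler("xyz",o["ee_rot"]).as_matrix()
    X=np.array([-.148,-.989]);Y=np.array([.989,-.148])
    print("t",round(o["time"],2),"p",p.round(4),"xb",round(p[:2]@X,4),"yb",round(p[:2]@Y,4),"tooly yaw",np.degrees(np.arctan2(M[1,1],M[0,1])).round(2),"tx",M[:,0].round(3),"F",o["wrist_force"].round(1),"w",o["width"].round(4),"q",o["joint_positions"].round(2))
E
python3 - <<'E'
from st import st;st()
E
```

```text
Traceback (most recent call last):
  File "st.py", line 7, in st
    print("t",round(o["time"],2),"p",p.round(4),"xb",round(p[:2]@X,4),"yb",round(p[:2]@Y,4),"tooly yaw",np.degrees(np.arctan2(M[1,1],M[0,1])).round(2),"tx",M[:,0].round(3),"F",o["wrist_force"].round(1),"w",o["width"].round(4),"q",o["joint_positions"].round(2))
                                                                                                                                                                                                              ^^^^^^^^^^^^^^^^
AttributeError: 'float' object has no attribute 'round'
```

```bash
sed -i 's/o\["width"\].round(4)/round(o["width"],4)/' st.py
python3 - <<'E'
from st import st,robot;st()
import cv2,numpy as np
s=robot.snapshot("wrist");cv2.imwrite("pics/w1.png",s["image"][:,:,::-1])
E
```

```text
t 2.65 p [0.5751 0.206  0.2548] xb -0.2889 yb 0.5382 tooly yaw -8.32 tx [-0.001 -0.    -1.   ] F [-0.2 -0.6 -0.5] w 0.047 q [ 0.25  0.22  1.12 -0.    1.8   0.4 ]
```

View pics/w1.png

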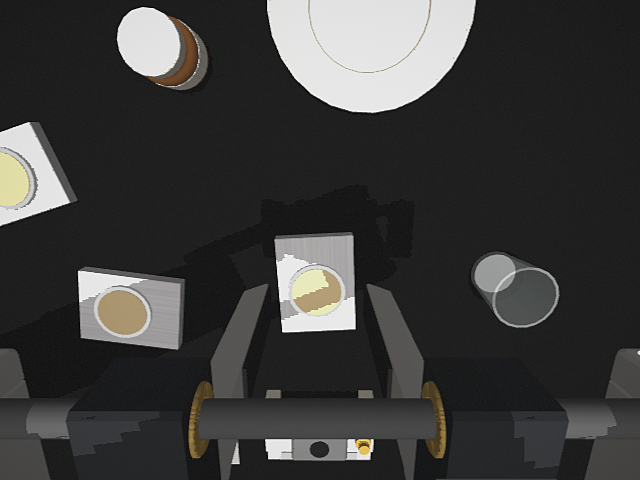

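The carrier is between the fingers in view and the floor behind it is clear. The plate, jar and beaker are well away. I'm descending behind the carrier.

Emit:
send_rows([
  [0,0.04,0,0,0.003],
  [0,0.08,0,0,0.003],
  [0,0.12,0,0,0.003],
  [0,0.16,0,0,0.003],
  [0,0.19,0,0,0.003],
])

```text
time: 3.12
tool_pos: [0.5733, 0.2055, 0.0613]
ee_rot: [-1.138, 1.566, -2.862]
wrist_force: [0.0, -0.1, -1.2]
width: 0.0468
```

Emit:
send_rows([
  [0,0.02,0,0,0],
  [0,0.04,0,0,0],
  [0,0.052,0,0,0],
  [0,0.057,0,0,0],
  [0,0.057,0,0,0],
])

```text
time: 3.53
tool_pos: [0.5745, 0.2058, 0.0072]
ee_rot: [-1.119, 1.568, -2.841]
wrist_force: [-0.2, 0.1, -0.3]
width: 0.0469
```

```bash
python3 - <<'E'
from st import st,robot;st()
import cv2,numpy as np
s=robot.snapshot("wrist");cv2.imwrite("pics/w2.png",s["image"][:,:,::-1])
E
```

```text
t 3.53 p [0.5745 0.2058 0.0072] xb -0.2886 yb 0.5377 tooly yaw -8.66 tx [-0.002 -0.001 -1.   ] F [-0.2  0.1 -0.3] w 0.0469 q [ 0.25  0.34  1.48 -0.    1.33  0.4 ]
```

View pics/w2.png

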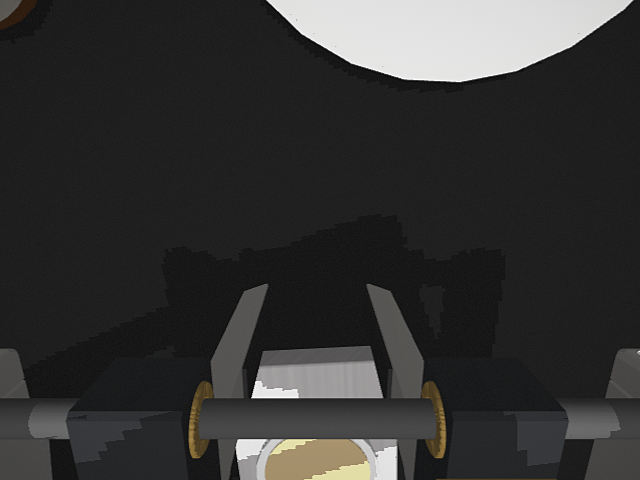

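Emit:
send_rows([
  [0,0.002,0,0.006,0],
  [0,0.002,0,0.012,0],
  [0,0.002,0,0.017,0],
  [0,0.002,0,0.021,0],
  [0,0.002,0,0.025,0],
])

```text
time: 4.0
tool_pos: [0.5725, 0.1814, 0.0076]
ee_rot: [2.257, 1.567, 0.536]
wrist_force: [1.4, 1.9, 0.5]
width: 0.0472
```

Emit:
send_rows([
  [0,0,0,0.003,0],
  [0,0,0,0.006,0],
  [0,0,0,0.009,0],
  [0,0,0,0.012,0],
  [0,0,0,0.015,0],
])

```text
time: 4.42
tool_pos: [0.5699, 0.1674, 0.0075]
ee_rot: [2.57, 1.568, 0.85]
wrist_force: [0.6, 5.0, 4.6]
width: 0.0468
```

```bash
python3 - <<'E'
from st import st,robot;st()
import cv2,numpy as np
for n in("wrist","top"):
    s=robot.snapshot(n);cv2.imwrite(f"pics/{n}3.png",s["image"][:,:,::-1]);np.savez(f"pics/{n}3.npz",**s)
E
```

```text
t 4.42 p [0.5699 0.1674 0.0075] xb -0.2499 yb 0.5389 tooly yaw -8.59 tx [ 0.002  0.002 -1.   ] F [0.6 5.  4.6] w 0.0468 q [0.19 0.3  1.53 0.   1.31 0.34]
```

View pics/wrist3.png

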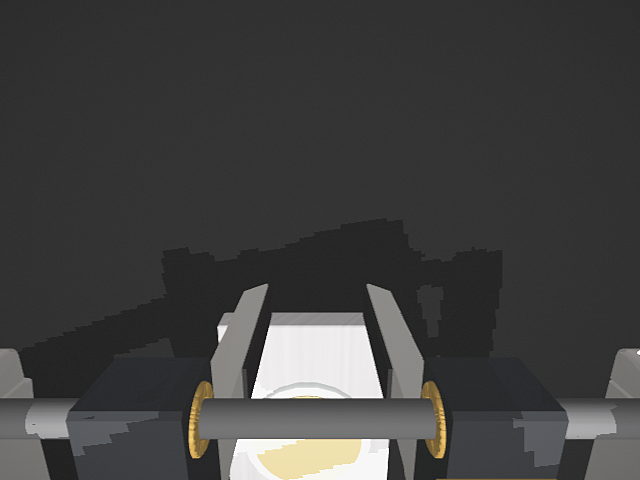

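View pics/top3.png

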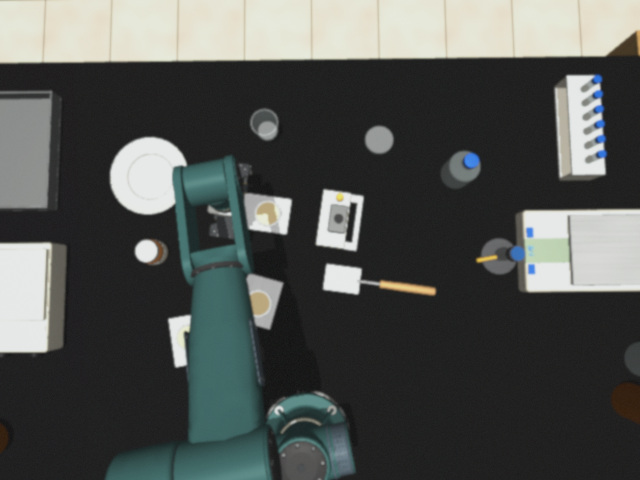

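The wrist view shows the rear edge against the fingers, and top view shows the carrier at (265,213). Fz is +4.6 N, so I'll raise the tips 1 mm and measure the carrier's yaw and offset.

```bash
cat > car.py <<'E'
from h import *
X=np.array([-.148,-.989]);Y=np.array([.989,-.148])
s=None
def bw(x,y): return X*x+Y*y
def car(s,rear,yc=.5385):
    """carrier front+far/near edges seen from top, given approx rear xb"""
    f=rear+.12
    for n,P,Q,z in[("front",bw(f,yc-.045),bw(f,yc+.045),0),("far",bw(f-.06,yc+.045),bw(f,yc+.045),.016),("near",bw(f-.06,yc-.045),bw(f,yc-.045),0)]:
        m,a,k,e=fit(s,P,Q,z,r=3);print(n,"xb",round(m@X,4),"yb",round(m@Y,4),"ang",round(a,2),k,e)
E
python3 - <<'E'
from car import *
s=dict(np.load("pics/top3.npz"));car(s,-.242)
E
```

```text
front xb -0.1183 yb 0.5385 ang -8.76 38 0.2
far xb -0.152 yb 0.5804 ang -98.18 39 0.2
near xb -0.1519 yb 0.489 ang -97.33 37 0.19
```

Emit:
send_rows([
  [0,-0.001,0,0,0],
  [0,-0.001,0,0,0],
])

```text
time: 4.68
tool_pos: [0.5688, 0.1659, 0.007]
ee_rot: [-0.502, 1.569, -2.223]
wrist_force: [1.2, 1.1, 1.9]
width: 0.0471
```

The carrier is now square (about −8.4°) but 8 mm to the −y side. I'll push with a small sideways component and let friction carry it across.

Emit:
send_rows([
  [0,0,0.0006,0.004,0],
  [0,0,0.0012,0.008,0],
  [0,0,0.0018,0.012,0],
  [0,0,0.0024,0.016,0],
  [0,0,0.003,0.02,0],
])

```text
time: 5.1
tool_pos: [0.5687, 0.1455, 0.007]
ee_rot: [-1.021, 1.569, -2.742]
wrist_force: [-0.3, 3.0, 0.9]
width: 0.0473
```

Emit:
send_rows([
  [0,0,0.0006,0.004,0],
  [0,0,0.0012,0.008,0],
  [0,0,0.0018,0.012,0],
  [0,0,0.0024,0.016,0],
  [0,0,0.003,0.02,0],
])

```text
time: 5.52
tool_pos: [0.5689, 0.1252, 0.007]
ee_rot: [-0.653, 1.57, -2.374]
wrist_force: [1.0, 1.1, -1.3]
width: 0.0472
```

```bash
python3 - <<'E'
from st import st,robot;st()
from car import *
s=robot.snapshot("top");cv2.imwrite("pics/top4.png",s["image"][:,:,::-1]);cv2.imwrite("pics/top4c.png",cv2.resize(s["image"][150:290,200:400,::-1],(800,560),interpolation=cv2.INTER_CUBIC))
p=robot.get_obs()["tool_pos"][:2];car(s,p@X+.009,.54)
E
```

```text
t 5.52 p [0.5689 0.1252 0.007 ] xb -0.2081 yb 0.5441 tooly yaw -8.6 tx [-0.001 -0.001 -1.   ] F [ 1.   1.1 -1.3] w 0.0472 q [ 0.12  0.28  1.55 -0.    1.31  0.27]
front xb -0.0769 yb 0.54 ang -8.57 39 0.2
far xb -0.1083 yb 0.5859 ang -99.1 39 0.17
near xb -0.1083 yb 0.4946 ang -97.96 39 0.22
```

View pics/top4c.png

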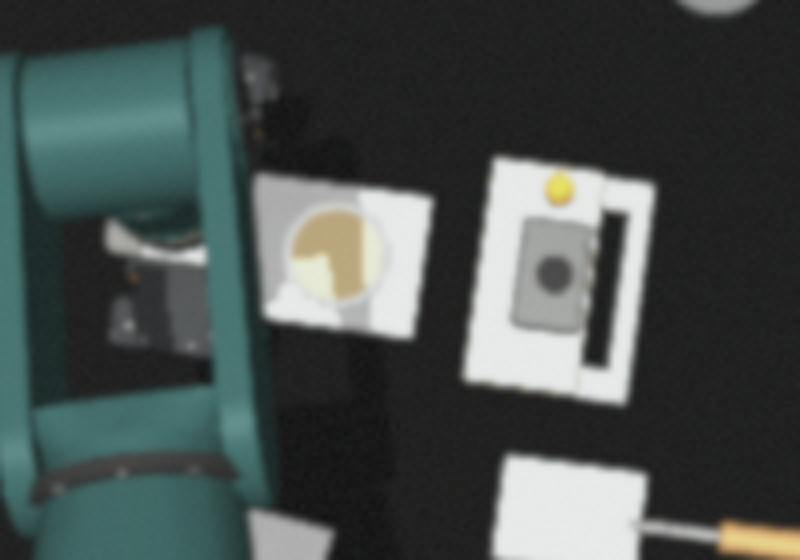

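The carrier is square and 2.5 mm off centre, with its front edge 36 mm short of the opening. I'm continuing.

Emit:
send_rows([
  [0,0,0.0006,0.004,0],
  [0,0,0.0012,0.008,0],
  [0,0,0.0018,0.012,0],
  [0,0,0.0024,0.016,0],
  [0,0,0.0028,0.02,0],
])

```text
time: 5.98
tool_pos: [0.569, 0.1054, 0.0074]
ee_rot: [0.188, 1.571, -1.533]
wrist_force: [1.2, 1.9, -1.8]
width: 0.0472
```

```bash
python3 - <<'E'
from st import st,robot;st()
from car import *
s=robot.snapshot("top");cv2.imwrite("pics/top5c.png",cv2.resize(s["image"][150:290,200:400,::-1],(800,560),interpolation=cv2.INTER_CUBIC))
p=robot.get_obs()["tool_pos"][:2];car(s,p@X+.010,.543)
s=robot.snapshot("scene");cv2.imwrite("pics/scene5.png",cv2.resize(s["image"][200:330,220:440,::-1],(800,473),interpolation=cv2.INTER_CUBIC))
E
```

```text
t 5.98 p [0.569  0.1054 0.0074] xb -0.1884 yb 0.5471 tooly yaw -8.59 tx [ 0. -0. -1.] F [ 1.2  1.9 -1.8] w 0.0472 q [ 0.09  0.27  1.56 -0.    1.31  0.24]
front xb -0.0571 yb 0.543 ang -8.65 39 0.24
far xb -0.0876 yb 0.589 ang -100.09 40 0.22
near xb -0.0876 yb 0.4974 ang -98.69 40 0.19
```

View pics/top5c.png

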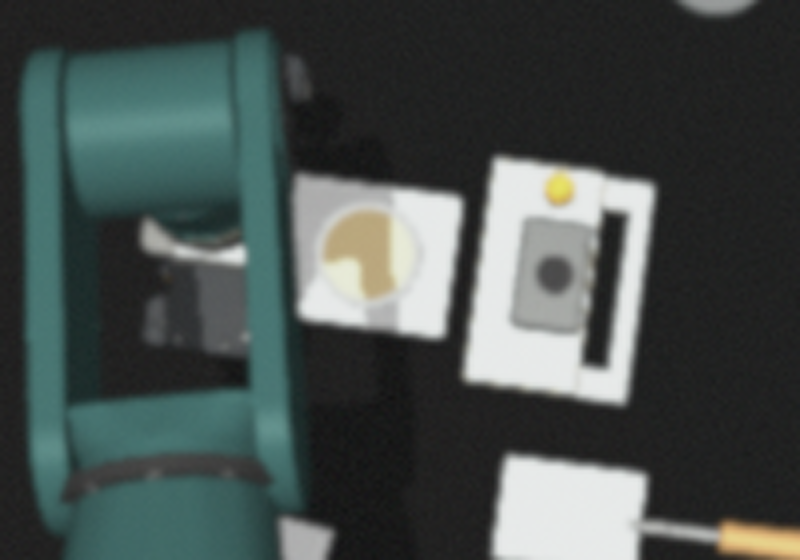

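View pics/scene5.png

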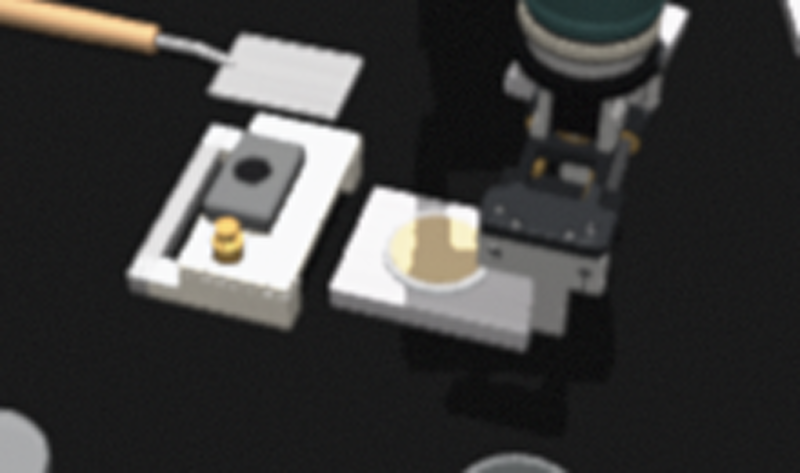

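It's centred (0.543 against 0.5432) and square, so I'm pushing straight in.

Emit:
send_rows([
  [0,0,0,0.004,0],
  [0,0,0,0.008,0],
  [0,0,0,0.012,0],
  [0,0,0,0.016,0],
  [0,0,0,0.02,0],
])

```text
time: 6.5
tool_pos: [0.5661, 0.0859, 0.0077]
ee_rot: [2.182, 1.57, 0.461]
wrist_force: [0.7, 2.0, 0.1]
width: 0.0468
```

Emit:
send_rows([
  [0,0,0,0.004,0],
  [0,0,0,0.008,0],
  [0,0,0,0.012,0],
  [0,0,0,0.016,0],
  [0,0,0,0.02,0],
])

```text
time: 6.92
tool_pos: [0.5631, 0.066, 0.0077]
ee_rot: [2.162, 1.57, 0.441]
wrist_force: [0.5, 2.2, 0.8]
width: 0.0472
```

```bash
python3 - <<'E'
from st import st,robot;st()
from car import *
s=robot.snapshot("top");cv2.imwrite("pics/top6c.png",cv2.resize(s["image"][150:290,200:400,::-1],(800,560),interpolation=cv2.INTER_CUBIC))
s=robot.snapshot("scene");cv2.imwrite("pics/scene6.png",cv2.resize(s["image"][200:330,220:440,::-1],(800,473),interpolation=cv2.INTER_CUBIC))
E
```

```text
t 6.92 p [0.5631 0.066  0.0077] xb -0.1486 yb 0.5471 tooly yaw -8.6 tx [ 0.  0. -1.] F [0.5 2.2 0.8] w 0.0472 q [0.02 0.24 1.59 0.   1.3  0.17]
```

View pics/top6c.png

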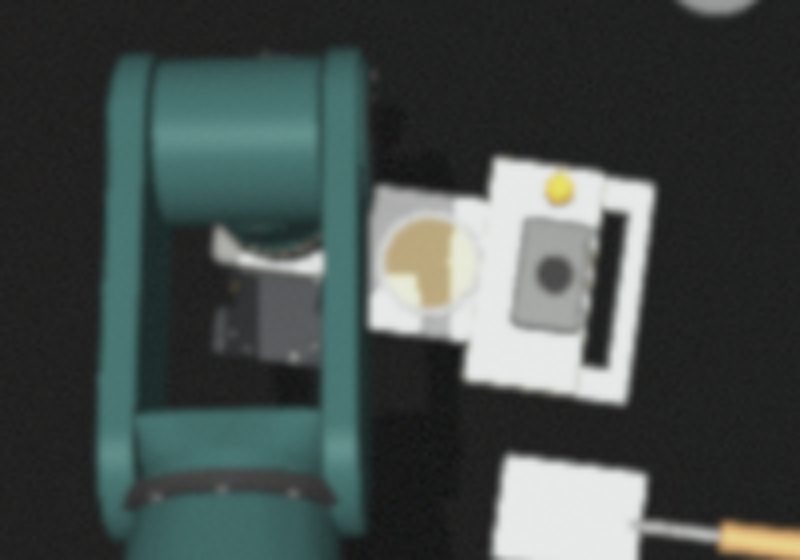

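View pics/scene6.png

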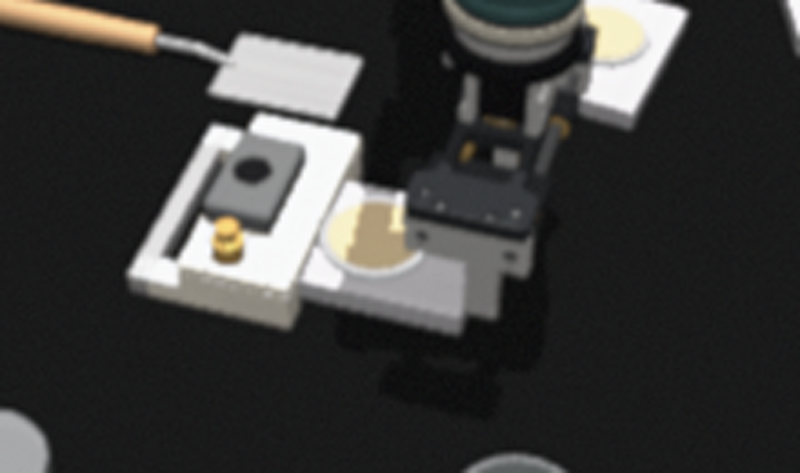

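The leading edge is about 23 mm under the bridge and clear on both sides, with only about 2 N of force. I'm continuing.

Emit:
send_rows([
  [0,0,0,0.004,0],
  [0,0,0,0.008,0],
  [0,0,0,0.012,0],
  [0,0,0,0.016,0],
  [0,0,0,0.02,0],
])

```text
time: 7.43
tool_pos: [0.56, 0.0462, 0.0075]
ee_rot: [2.303, 1.571, 0.582]
wrist_force: [0.2, 3.5, 0.8]
width: 0.047
```

Emit:
send_rows([
  [0,0,0,0.004,0],
  [0,0,0,0.008,0],
  [0,0,0,0.012,0],
  [0,0,0,0.016,0],
  [0,0,0,0.02,0],
])

```text
time: 7.85
tool_pos: [0.557, 0.0264, 0.0075]
ee_rot: [2.499, 1.571, 0.779]
wrist_force: [1.2, 2.6, 2.3]
width: 0.0469
```

```bash
python3 - <<'E'
from st import st,robot;st()
from car import *
s=robot.snapshot("top");cv2.imwrite("pics/top7c.png",cv2.resize(s["image"][150:290,200:400,::-1],(800,560),interpolation=cv2.INTER_CUBIC))
s=robot.snapshot("scene");cv2.imwrite("pics/scene7.png",cv2.resize(s["image"][200:330,220:440,::-1],(800,473),interpolation=cv2.INTER_CUBIC))
E
```

```text
t 7.85 p [0.557  0.0264 0.0075] xb -0.1085 yb 0.547 tooly yaw -8.6 tx [ 0.  0. -1.] F [1.2 2.6 2.3] w 0.0469 q [-0.05  0.23  1.62  0.    1.3   0.1 ]
```

View pics/top7c.png

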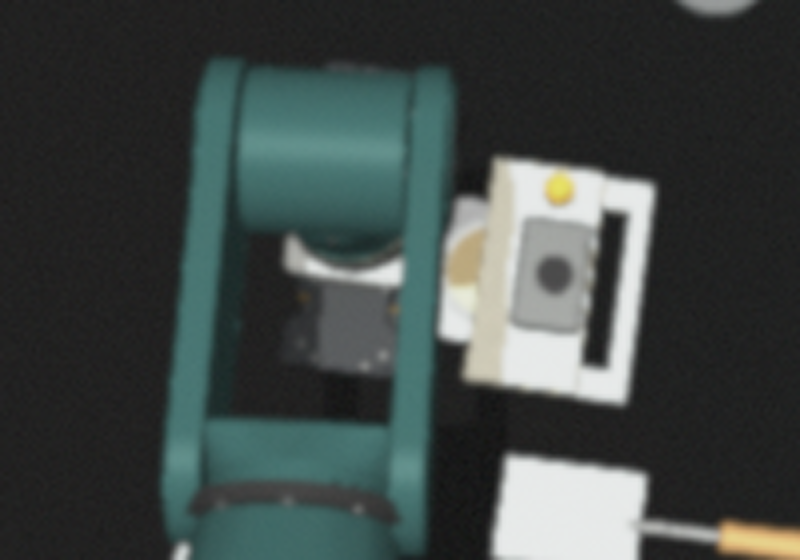

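View pics/scene7.png

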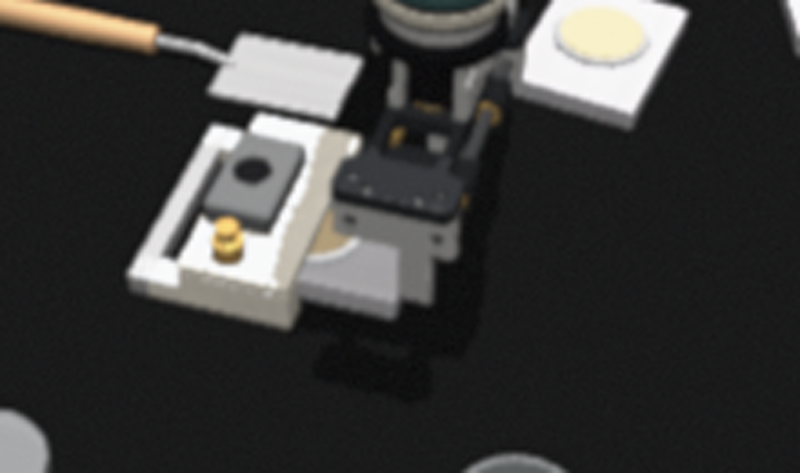

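It's on course and the weight hasn't moved. About 26 mm remain, so I'm slowing down.

Emit:
send_rows([
  [0,0,0,0.004,0],
  [0,0,0,0.008,0],
  [0,0,0,0.012,0],
  [0,0,0,0.015,0],
  [0,0,0,0.018,0],
])

```text
time: 8.37
tool_pos: [0.5542, 0.0086, 0.0074]
ee_rot: [-1.523, 1.571, 3.039]
wrist_force: [1.7, 2.9, 1.9]
width: 0.0468
```

Emit:
send_rows([
  [0,0,0,0.001,0],
  [0,0,0,0.002,0],
  [0,0,0,0.003,0],
  [0,0,0,0.004,0],
  [0,0,0,0.005,0],
])

```text
time: 8.78
tool_pos: [0.5535, 0.004, 0.0074]
ee_rot: [-0.633, 1.571, -2.354]
wrist_force: [0.2, 2.7, 1.1]
width: 0.0468
```

```bash
python3 - <<'E'
from st import st,robot;st()
from car import *
s=robot.snapshot("top");cv2.imwrite("pics/top8c.png",cv2.resize(s["image"][180:270,300:400,::-1],(660,594),interpolation=cv2.INTER_CUBIC))
s=robot.snapshot("scene");cv2.imwrite("pics/scene8.png",cv2.resize(s["image"][200:330,220:440,::-1],(800,473),interpolation=cv2.INTER_CUBIC))
E
```

```text
t 8.78 p [0.5535 0.004  0.0074] xb -0.0859 yb 0.5469 tooly yaw -8.59 tx [-0. -0. -1.] F [0.2 2.7 1.1] w 0.0468 q [-0.1   0.22  1.63 -0.    1.3   0.05]
```

View pics/top8c.png

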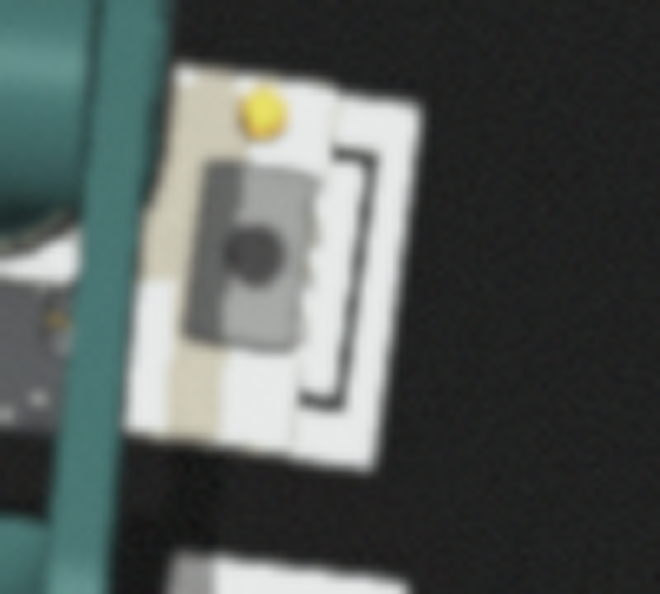

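View pics/scene8.png

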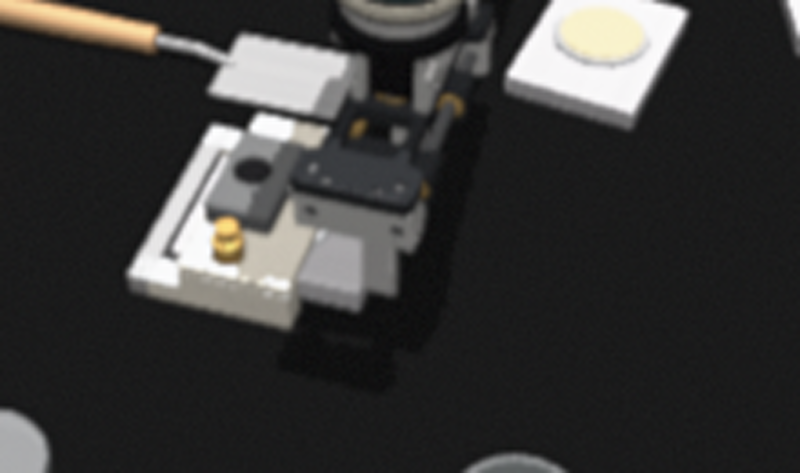

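The carrier's front edge shows in the slot beside the stop, parallel to it, with a gap of a few mm. I'll creep forward until the force rises.

Emit:
send_rows([
  [0,0,0,0.001,0],
  [0,0,0,0.002,0],
  [0,0,0,0.003,0],
  [0,0,0,0.003,0],
])

```text
time: 9.22
tool_pos: [0.5531, 0.0008, 0.0074]
ee_rot: [-0.098, 1.57, -1.819]
wrist_force: [0.2, 2.7, 0.3]
width: 0.0466
```

Emit:
send_rows([
  [0,0,0,0.0005,0],
  [0,0,0,0.001,0],
  [0,0,0,0.0015,0],
  [0,0,0,0.0015,0],
])

```text
time: 9.55
tool_pos: [0.5529, -0.0006, 0.0074]
ee_rot: [-0.117, 1.571, -1.837]
wrist_force: [0.2, 3.1, 0.8]
width: 0.0474
```

Emit:
send_rows([
  [0,0,0,0.0005,0],
  [0,0,0,0.001,0],
  [0,0,0,0.0015,0],
])

```text
time: 9.8
tool_pos: [0.5527, -0.0015, 0.0074]
ee_rot: [-3.104, 1.57, 1.458]
wrist_force: [-0.1, 4.1, 0.8]
width: 0.047
```

```bash
python3 - <<'E'
from st import st,robot;st()
from car import *
s=robot.snapshot("top");cv2.imwrite("pics/top9c.png",cv2.resize(s["image"][180:270,300:400,::-1],(660,594),interpolation=cv2.INTER_CUBIC))
E
```

```text
t 9.8 p [ 0.5527 -0.0015  0.0074] xb -0.0803 yb 0.5469 tooly yaw -8.6 tx [ 0.     0.001 -1.   ] F [-0.1  4.1  0.8] w 0.047 q [-0.11  0.22  1.63  0.    1.29  0.04]
```

View pics/top9c.png

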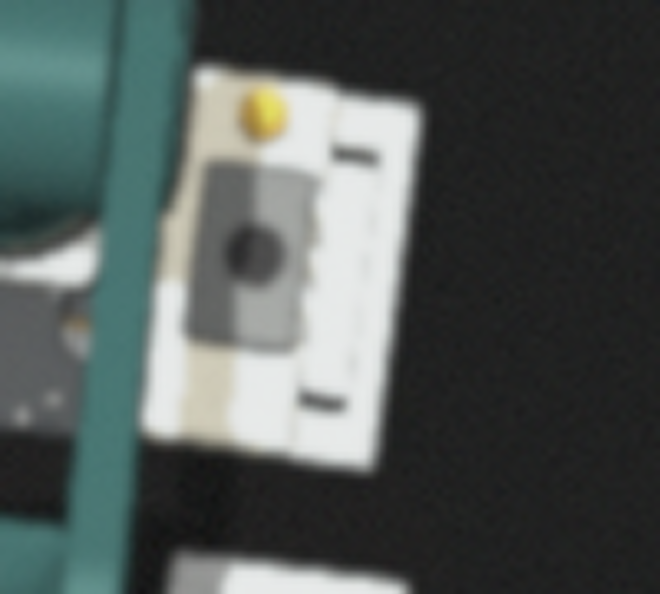

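The gap is closed in the image and the force is starting to rise. I'll keep pressing in small steps to seat it squarely.

Emit:
send_rows([
  [0,0,0,0.0005,0],
  [0,0,0,0.001,0],
  [0,0,0,0.001,0],
])

```text
time: 10.1
tool_pos: [0.5527, -0.0015, 0.0074]
ee_rot: [-3.11, 1.568, 1.453]
wrist_force: [1.1, 6.5, 0.5]
width: 0.0471
```

Emit:
send_rows([
  [0,0,0,0.0005,0],
  [0,0,0,0.001,0],
  [0,0,0,0.001,0],
])

```text
time: 10.35
tool_pos: [0.5526, -0.0015, 0.0075]
ee_rot: [-3.14, 1.566, 1.422]
wrist_force: [0.3, 7.8, 0.6]
width: 0.0471
```

Emit:
send_rows([
  [0,0,0,0.001,0],
  [0,0,0,0.002,0],
  [0,0,0,0.002,0],
  [0,0,0,0.002,0],
])

```text
time: 10.68
tool_pos: [0.5526, -0.0016, 0.0075]
ee_rot: [3.13, 1.563, 1.41]
wrist_force: [1.3, 12.1, -0.1]
width: 0.047
```

Emit:
send_rows([
  [0,0,0,-0.004,0],
  [0,0,0,-0.008,0],
  [0,0,0,-0.014,0],
  [0,0,0,-0.022,0],
  [0,0,0,-0.03,0],
])

```text
time: 11.1
tool_pos: [0.5566, 0.0238, 0.0074]
ee_rot: [-0.158, 1.57, -1.88]
wrist_force: [-0.3, 0.6, -0.5]
width: 0.0467
```

Emit:
send_rows([
  [0,-0.02,0,-0.02,0],
  [0,-0.05,0,-0.04,0],
  [0,-0.09,0,-0.06,0],
  [0,-0.12,0,-0.08,0],
  [0,-0.15,0,-0.1,0],
])

```text
time: 11.52
tool_pos: [0.5718, 0.1239, 0.1598]
ee_rot: [1.501, 1.569, -0.22]
wrist_force: [0.2, -0.4, -0.1]
width: 0.0473
```

Emit:
send_rows([
  [0,-0.03,0,-0.03,0],
  [0,-0.03,0,-0.06,0],
  [0,-0.03,0,-0.07,0],
  [0,-0.03,0,-0.07,0],
])

```text
time: 11.85
tool_pos: [0.5818, 0.1943, 0.1871]
ee_rot: [-0.723, 1.571, -2.44]
wrist_force: [-0.6, -0.7, -0.3]
width: 0.0471
```

```bash
python3 - <<'E'
from st import st,robot;st()
from car import *
for n in("top","scene","wrist"):
    s=robot.snapshot(n);cv2.imwrite(f"pics/{n}10.png",s["image"][:,:,::-1]);np.savez(f"pics/{n}10.npz",**s)
s=dict(np.load("pics/top10.npz"))
cv2.imwrite("pics/top10c.png",cv2.resize(s["image"][180:270,290:390,::-1],(660,594),interpolation=cv2.INTER_CUBIC))
for n,P,Q,z in[("rear",bw(-.071,.5-.0),bw(-.071,.586),.016)]:
    m,a,k,e=fit(s,P,Q,z,r=3);print(n,"xb",round(m@X,4),"yb",round(m@Y,4),"ang",round(a,2),k,e)
m,a,k,e=fit(s,bw(-.041,.475),bw(-.041,.612),.034,r=3);print("open",m@X,a)
E
```

```text
t 11.85 p [0.5818 0.1943 0.1871] xb -0.2783 yb 0.5466 tooly yaw -8.38 tx [-0. -0. -1.] F [-0.6 -0.7 -0.3] w 0.0471 q [ 0.23  0.23  1.24 -0.    1.67  0.38]
rear xb -0.0711 yb 0.543 ang -8.82 40 0.19
open -0.039089686562041266 -6.939911307228252
```

View pics/top10.png

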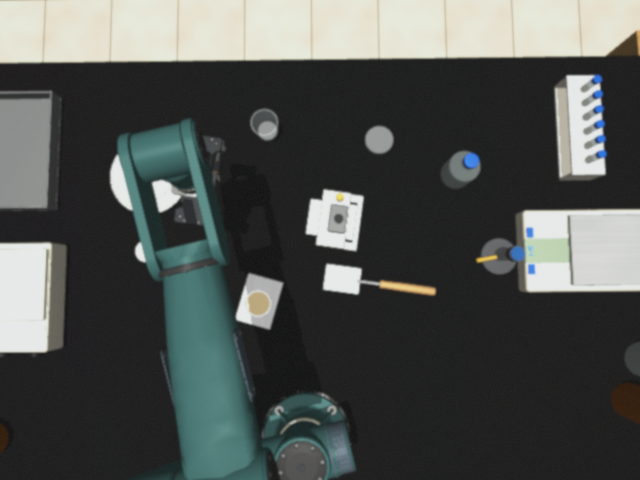

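View pics/top10c.png

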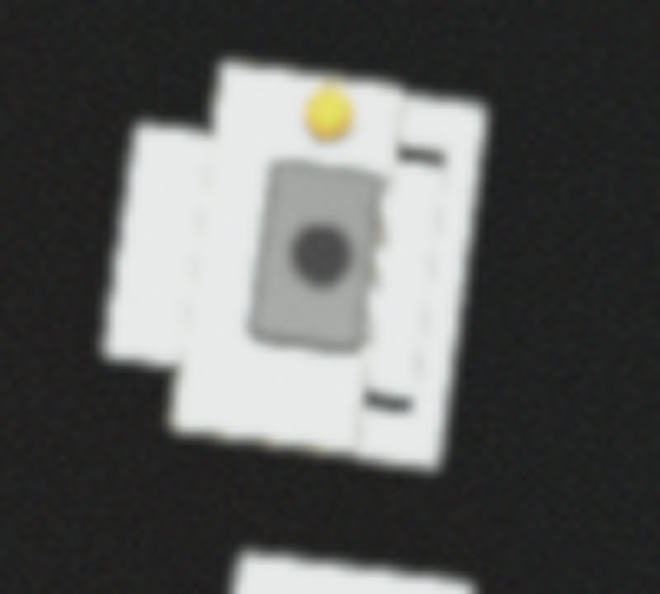

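View pics/scene10.png

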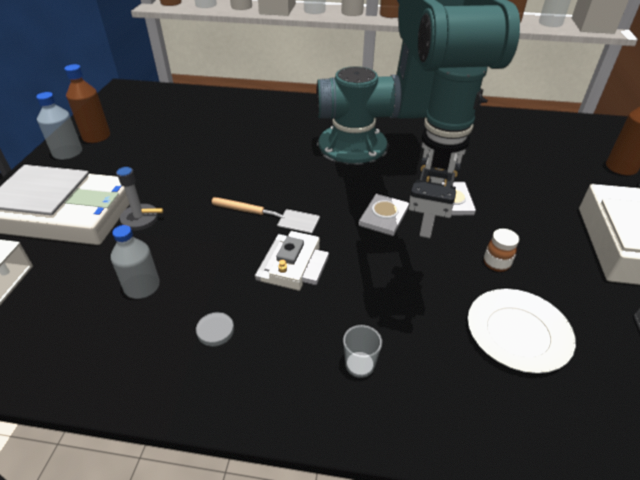

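```bash
python3 -c "
from bench import robot
print(robot.close_job())"
```

```text
the job is handed in; nothing more can be done
None
```

I pushed the farthest carrier with the half-open fingertips, squared it up, centred it on the bridge and slid it in until it met the stop. I pressed lightly to seat it, with the push force rising to about 12 N while the tool stood still. Then I backed off and handed the job in at about 12 s.

**Position:** the trailing edge measured −71.1 mm along the bridge axis against −71 mm expected, and the carrier lines up sideways with the bridge's centre to within about a millimetre. No gap to the stop shows in the top view.

**Squareness:** this check agreed less well. The trailing edge read −8.8° against −8.4 to −8.7° for the bridge's own edges, which is close to the scatter of my edge fits. A refit of the bridge's open edge gave −6.9°, because the white carrier now overlaps that line, so I disregarded it.

**Other things on the bench:** the weight and the other items look unmoved in the last pictures.

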